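# Battery from behind the spray cans onto the charger

## Task

The drill battery at the back of the aluminium tray is boxed in by two spray cans. Stand both cans upright on the cork mat first, leaving the battery where it is; then lift the battery out and seat it in the charger's dock, lengthwise with it, while the cans wait on the mat. Last, stand each can back on the middle of the tray pad of its own colour; set things down rather than dropping them, and do not knock over a can or shift the tape measure, the spanner or the jar.

Things in the scene. Friction and masses are not known exactly. Their poses are not given: they have to be found in the camera images.
- green_can: White spray can with a green cap and a green band, 45 mm diameter up to 122 mm high, cap 39 mm diameter from 130 to 160 mm (the top). About 0.2 kg. Origin: centre of its underside; z up its axis. At the start it stands on the green pad, 8 to 10 mm in front of the battery.
- blue_can: White spray can with a blue cap and a blue band, same shape, size and origin as the green one. At the start it stands on the blue pad.
- battery: Drill battery, black block with a yellow lower band and a yellow top plate, 50 mm (its x) by 105 mm (its y) by 52 mm high, about 0.4 kg. Origin: centre of its underside; z up. Can be gripped across its 50 mm width. At the start it lies on the tray floor (3 mm above the bench) behind both cans, its length along the row of cans; behind it about 40 mm of tray is free to the 8 mm high rim. It may sit in the dock either way round.
- charger: Red charger fixed to the bench, 100 mm (x) by 190 mm (y), 35 mm high, with a black dock on top. Origin: on the bench right below the middle of the dock; z up. The dock's floor is 35 mm above the bench, 64 mm (x) by 119 mm (y), inside a red lip 5 mm high and 4 mm thick; the battery fits with 7 mm to spare on every side, its y along the charger's y. The grey panel with two lamps lies at the -y end.
- mat: Cork mat fixed on the bench, the side area: 220 mm (its x) by 150 mm (its y), 3 mm thick. Origin: centre of its underside, on the bench.
- green_pad: Round green pad fixed on the tray floor, 58 mm diameter, 2 mm thick, its top 5 mm above the bench. Origin: centre of its underside. Home of the green-capped can. The two pads' centres are 84 mm apart, side by side in front of the battery.
- blue_pad: Round blue pad, same size and origin as the green one. Home of the blue-capped can. Which pad is left and which is right varies.
- tape_measure: Bystander: yellow and black tape measure, 70 x 36 mm, 62 mm high, beyond the tray to one side. Origin: centre of its underside.
- spanner: Bystander: steel spanner 190 mm long, lying flat beyond the tray. Origin: centre of its underside.
- jar: Bystander: amber jar with a steel cap, 60 mm diameter, 85 mm high, beyond the tray to one side. Origin: centre of its underside.

How it is judged (in metres and radians):
On the way, in this order (a step that is already met when the one before it is completed fails the run):
1. both cans stand released on the cork mat and the battery is still in its place (x of green_can in the frame of mat between -0.105 and 0.105 m and y of green_can in the frame of mat between -0.07 and 0.07 m and z of each of green_can, blue_can in the frame of mat below 0.009 m and angle between each of green_can, blue_can's own z axis and vertical below 0.12 rad and contact force between each of green_can, blue_can and the fingers below 0.3 N and x of blue_can in the frame of mat between -0.105 and 0.105 m and y of blue_can in the frame of mat between -0.07 and 0.07 m and distance of battery from where it was at the start of the episode below 0.02 m), for 0.2 s.
2. the battery is seated in the dock and released while both cans stand on the mat (horizontal distance between battery and charger below 0.01 m and angle between the y axis of battery and the y axis of charger, either way round below 0.15 rad and z of battery in the frame of charger between 0.03 and 0.039 m and angle between battery's own z axis and vertical below 0.08 rad and linear speed of battery below 0.02 m/s and angular speed of battery below 0.2 rad/s and contact force between each of battery, green_can, blue_can and the fingers below 0.3 N and x of green_can in the frame of mat between -0.105 and 0.105 m and y of green_can in the frame of mat between -0.07 and 0.07 m and z of each of green_can, blue_can in the frame of mat below 0.009 m and angle between each of green_can, blue_can's own z axis and vertical below 0.12 rad and x of blue_can in the frame of mat between -0.105 and 0.105 m and y of blue_can in the frame of mat between -0.07 and 0.07 m), for 0.2 s.
At the end, for the whole second after the job is handed in: The battery lies flat in the charger's dock, within 10 mm of its middle and 0.15 rad of its length (either way round); each can stands upright on the tray pad of its own colour, within 12 mm of its centre; all released and at rest (horizontal distance between battery and charger below 0.01 m and angle between the y axis of battery and the y axis of charger, either way round below 0.15 rad and z of battery in the frame of charger between 0.03 and 0.039 m and angle between each of battery, green_can, blue_can's own z axis and vertical below 0.08 rad and linear speed of each of battery, green_can, blue_can below 0.02 m/s and angular speed of each of battery, green_can, blue_can below 0.2 rad/s and contact force between each of battery, green_can, blue_can and the fingers below 0.3 N and horizontal distance between green_can and green_pad below 0.012 m and z of green_can in the frame of green_pad between -0.001 and 0.006 m and horizontal distance between blue_can and blue_pad below 0.012 m and z of blue_can in the frame of blue_pad between -0.001 and 0.006 m); the robot touches nothing.
It fails at once if a can is knocked over (tilted more than 0.6 rad) (angle between any of green_can, blue_can's own z axis and vertical above 0.6 rad).
It fails at once if a can or the battery is dropped or flung (moves faster than 0.6 m/s, as after a fall of about 20 mm, while the fingers do not hold it) ((linear speed of green_can above 0.6 m/s and contact force between green_can and the fingers below 0.1 N) or (linear speed of blue_can above 0.6 m/s and contact force between blue_can and the fingers below 0.1 N) or (linear speed of battery above 0.6 m/s and contact force between battery and the fingers below 0.1 N)).
It fails at once if the tape measure, spanner or jar is shifted by more than 20 mm (distance of any of tape_measure, spanner, jar from where it was at the start of the episode above 0.02 m).
It also fails if it takes over 128 s, if anything falls off the work surface, if the arm or the gripper's body presses on something with over 40 N, if the wrist force passes 120 N, or if a joint passes its speed limit or range.

## Robot

A 6-joint arm with a two-finger parallel gripper is mounted at the origin on the work surface. World frame = base frame: x ahead of the robot, y to its left, z up, the work surface at z = 0. Lengths are in m, angles in degrees, forces in N, time in s.
With the tool pointing down it reaches from about 0.375 to 0.9 m from the base axis. Payload 3.1 kg.
Tool frame: the origin (TCP) lies on the centre line of the jaws, within the pads' length; the fingertips stand 25 mm ahead of it and the grasp point (between the pads) lies 6 mm ahead of it; z points along the fingers, y is the line along which they close (so a half turn about z gives the same grasp; the last joint's range is limited). The gripper opens to 87 mm and grips with 3 to 60 N. Pads are 19 mm wide; open, the fingers measure 117 mm over their backs; the gripper's body (75 mm by 190 mm) begins 51 mm behind the grasp point.
Start: joints at [-76.003, 30.224, 82.088, -0, 67.689, -10.227], TCP at [0.256, -0.57, 0.248] pointing down, gripper open.
Joint ranges: [-176.69, 176.69], [-43.24, 126.21], [12.49, 139.97], [-82, 262], [0, 151.66], [-163.58, 163.58]. Speed limits (degrees/s): [159.86, 159.86, 180, 180, 180, 180].

## Interface

Orientations are given as a 3x3 rotation matrix whose columns are the frame's x, y, z axes.
In Python, from rig import bot, cams, models gives the robot as it stands. The module is installed in compiled form; this text tells all that it offers.
- The arm moves only by the shell command python3 -m handwheel 'ROWS' [OPENING]. ROWS is JSON, a list of rows, each a list of 6 numbers: the shift along the world's x, y, z each as a share of 1 m, from -1 to 1, then the turn, a rotation vector about the world's x, y, z each as a share of 2 rad, from -1 to 1. In form: [[dx, dy, dz, wx, wy, wz], ...]. A call has exactly 8 rows; each row is the pose to reach, as a shift and turn from the pose commanded when the call began; what a row does not reach only later rows make up. A row lasts 1/12 s, in which the tool goes at most 41.7 mm and 7.16 degrees, less where a joint would pass 70% of its speed; a pose out of reach is approached as far as the arm can. A call with a number of a shift or a turn outside -1 to 1 is refused whole. A call with a gripper value outside its range is refused whole. OPENING is the opening, from -1 (shut) to 1 (fully open), so that 0 is half open, set as the call begins (- or left out, the last holds). The fingers move at their own pace and stop on an object; the grip force is fixed at half the most. Time passes only in rows, so rows that repeat a pose let the fingers close, or fill a call up. It gives the time, the measured TCP pose, the force, the opening and the grip force at its end, in the units of the state.
- bot.read_state(): the state, without advancing time (a new reading comes with each control period).
- cams.capture(name): name is "side" or "top"; returns (picture, depth): 420x560x3 uint8, blue, green, red; 420x560 float32, m along the optical axis (not along the pixel's ray), 0 where there is no reading.
- cams.calibration(name): a dict with "mtx" (3x3 intrinsics, pixels), "dist_coeffs" ([k1, k2, p1, p2, k3] as OpenCV has them; the pictures are not rectified), "R" (3x3) and "t" (3): a world point X has camera coordinates R X + t. Camera axes: x right, y down, z forward; pixel columns grow to the right and rows downward; lengths in m; the calibration is good to about 2 mm. A picture is of the moment at which its call begins. calibration takes no time and is no camera call.
- bot.hand_in(): hands the job in; it is judged then, once.
Trained networks look in the newest picture that a camera, given by its name, has taken for a name from the list of things; names that differ only in an ending like _2 or _b are one class to them, and where a whole thing is asked for, a point or a joint stands for the part that bears it (a point fixed in the world has none). Each returns a list of dicts, best first, with "conf" (0 to 1); they miss things now and then, are a little off and sometimes report something else, mostly with a low value. They report only what shows in the picture. A call takes as long as a camera call.
- models.spot_in(query, camera): "position" ([column, row] in pixels, amid what is visible of it).
- models.tip_of(query, camera): "position" ([column, row] in pixels: a listed point, or the origin of a listed thing).
The state is a dict: "time_s": time; "joint_positions": joint angles; "qvel": joint speeds; "tau": joint torques, N m; "position": TCP position; "tcp_rot": TCP orientation; "force": force on the tool from outside, world axes, zero at the start; "moment": the same for the moment, N m; "opening": opening from 0.0 (shut) to 1.0 (fully open); "grasp_force": force on a finger pad.
Only numpy, scipy, OpenCV 4.12 (cv2) and the standard library are available. Lean on these libraries where they do the work, as an engineer would, in place of code of your own. Each camera call takes 0.05 s, during which the arm holds its last target. There are 200 camera calls.

## Working session

There is one attempt and no reset: what is moved stays moved. The work goes in short steps, Python scripts to look and compute and a shell command to move; the robot and the scene stay as the last step left them, time stands still between calls to the robot, and variables do not carry over. Pictures are saved under pics/ and viewed, at most 14 in all, crops included, and the job is handed in when it is done.

```bash
mkdir -p pics; cat > h.py <<'E'
import numpy as np, cv2
from rig import bot, cams, models
def ray(c,px):
    K=cams.calibration(c); R=np.array(K["R"]);t=np.array(K["t"]).ravel()
    u=cv2.undistortPoints(np.array([[px]],float),np.array(K["mtx"]),np.array(K["dist_coeffs"]))[0,0]
    return -R.T@t, R.T@np.array([u[0],u[1],1.])
def at_z(c,px,z):
    o,d=ray(c,px); return o+d*(z-o[2])/d[2]
def cloud(c,dep):
    K=cams.calibration(c); R=np.array(K["R"]);t=np.array(K["t"]).ravel()
    h,w=dep.shape; g=np.stack(np.meshgrid(np.arange(w),np.arange(h)),-1).reshape(-1,1,2).astype(float)
    u=cv2.undistortPoints(g,np.array(K["mtx"]),np.array(K["dist_coeffs"]))[:,0]
    P=np.c_[u,np.ones(len(u))]*dep.reshape(-1,1)
    return ((P-t)@R).reshape(h,w,3)
E
cat > look.py <<'E'
from h import *
for c in ("top","side"):
    im,d=cams.capture(c); cv2.imwrite(f"pics/{c}0.png",im); np.savez(f"/tmp/{c}0.npz",im=im,d=d)
    print(c,"cam at",np.round(ray(c,(0,0))[0],3))
    P=cloud(c,d)
    for n in "green_can blue_can battery charger mat green_pad blue_pad tape_measure spanner jar".split():
        for f in ("spot_in","tip_of"):
            r=getattr(models,f)(n,c)[:2]
            for q in r:
                u=q["position"]; p=P[int(u[1]),int(u[0])]
                print(n,f,round(q["conf"],2),np.round(u,0),"depth pt",np.round(p,3),"z0",np.round(at_z(c,u,0.003)[:2],3))
print(bot.read_state())
E
python3 look.py
```

```text
top cam at [ 0.52  -0.013  1.119]
green_can tip_of 0.64 [316. 230.] depth pt [ 0.547 -0.084  0.165] z0 [ 0.552 -0.097]
blue_can spot_in 0.74 [274. 238.] depth pt [ 0.534 -0.005  0.168] z0 [ 0.536 -0.005]
blue_can tip_of 0.96 [274. 237.] depth pt [ 0.536 -0.006  0.166] z0 [ 0.538 -0.006]
blue_can tip_of 0.39 [392. 162.] depth pt [ 0.691 -0.258  0.064] z0 [ 0.7   -0.273]
battery spot_in 0.93 [281. 208.] depth pt [ 0.601 -0.022  0.057] z0 [ 0.604 -0.023]
battery tip_of 0.73 [278. 210.] depth pt [ 0.597 -0.016  0.055] z0 [ 0.599 -0.017]
charger tip_of 0.91 [433. 254.] depth pt [ 0.496 -0.341  0.037] z0 [ 0.494 -0.354]
mat spot_in 0.69 [130. 248.] depth pt [0.522 0.314 0.006] z0 [0.521 0.314]
mat tip_of 0.87 [132. 247.] depth pt [0.525 0.308 0.004] z0 [0.524 0.308]
green_pad tip_of 0.52 [311. 232.] depth pt [ 0.546 -0.076  0.164] z0 [ 0.549 -0.088]
blue_pad spot_in 0.52 [280. 247.] depth pt [ 0.519 -0.017  0.132] z0 [ 0.518 -0.019]
blue_pad tip_of 0.68 [275. 240.] depth pt [ 0.532 -0.008  0.164] z0 [ 0.533 -0.008]
blue_pad tip_of 0.51 [272. 241.] depth pt [ 0.531 -0.003  0.166] z0 [ 0.531
[... 2498 characters left out ...]
5001679e-04,
        6.76880222e+01, -1.02259040e+01]), 'qvel': array([-0.04404266,  0.04728051, -0.10843934, -0.04703616,  0.0557702 ,
        0.08552334]), 'tau': array([-3.86877791e-04, -4.40005052e+01, -1.76978552e+01,  6.34325738e-02,
        5.05791837e-02, -2.00291487e-05]), 'position': array([ 0.25646461, -0.56995097,  0.24756375]), 'tcp_rot': array([[ 9.11962516e-01,  4.10273529e-01,  2.00622928e-05],
       [ 4.10273529e-01, -9.11962515e-01, -4.47707228e-05],
       [-7.21834561e-08,  4.90602487e-05, -9.99999999e-01]]), 'force': array([-0.12891691, -0.04788719, -0.31521489]), 'moment': array([ 0.00115889, -0.03982949,  0.01568907]), 'grasp_force': 0.0, 'opening': 1.003886166219535}
```

```bash
cat > meas.py <<'E'
from h import *
d=np.load("/tmp/top0.npz"); im,P=d["im"],cloud("top",d["d"])
hsv=cv2.cvtColor(im,cv2.COLOR_BGR2HSV); H,S,V=[hsv[...,i].astype(int) for i in range(3)]
x,y,z=P[...,0],P[...,1],P[...,2]
def rect(m,n):
    m=cv2.morphologyEx(m.astype(np.uint8),cv2.MORPH_OPEN,np.ones((2,2)))
    q=P[m>0]
    if len(q)<5: print(n,"none");return
    (c,s,a)=cv2.minAreaRect((q[:,:2]*1000).astype(np.float32)); print(n,len(q),"rect c",np.round(c,1),"size",np.round(s,1),"ang",round(a,1),"mean",np.round(q.mean(0),4),"med z",round(float(np.median(q[:,2])),4))
    u,v=np.where(m>0)[::-1]; print("   px",u.min(),u.max(),v.min(),v.max())
rect((z>.145)&(abs(x-.54)<.08)&(y>-.045)&(y<.05),"cap L")
rect((z>.145)&(abs(x-.54)<.08)&(y<-.045)&(y>-.14),"cap R")
rect((z>.045)&(z<.065)&(x>.565)&(x<.66)&(abs(y+.03)<.12),"battery")
rect((z>.033)&(z<.05)&(y<-.18)&(x<.62),"charger")
rect((z>.033)&(z<.05)&(y<-.18)&(x<.62)&(V<70),"dock dark")
rect((H>5)&(H<25)&(S>60)&(y>.15)&(z<.015)&(x<.63),"mat")
rect((z>.05)&(y<-.18)&(x>.62),"tape"); rect((z>.06)&(y>.18)&(x>.62),"jar")
E
python3 meas.py
```

```text
cap L 327 rect c [531.4  -5.6] size [36.2 36. ] ang 88.5 mean [ 0.5315 -0.0056  0.162 ] med z 0.1648
   px 264 283 230 249
cap R 334 rect c [544.2 -66.9] size [ 36.9 113.3] ang 6.0 mean [ 0.5463 -0.0882  0.1623] med z 0.1645
   px 307 327 221 240
battery 1172 rect c [573.  -36.9] size [ 95.  109.5] ang 11.0 mean [ 0.5932 -0.0311  0.0553] med z 0.0549
   px 260 311 195 225
charger 3433 rect c [ 481.3 -252.7] size [123.  470.7] ang 5.5 mean [ 0.4946 -0.3707  0.0396] med z 0.0357
   px 399 494 221 285
dock dark 1340 rect c [ 485.1 -211.8] size [ 78.6 397. ] ang 1.3 mean [ 0.4886 -0.3483  0.0414] med z 0.0358
   px 407 465 237 276
mat 6776 rect c [519.4 190. ] size [221.4 404.9] ang 1.5 mean [0.516  0.3143 0.0072] med z 0.0028
   px 94 164 200 302
tape 559 rect c [ 640.2 -153.6] size [ 70.4 364.2] ang 29.5 mean [ 0.7058 -0.2693  0.0606] med z 0.0606
   px 388 406 138 170
jar 569 rect c [629.4 129.7] size [355.1  52.8] ang 60.8 mean [0.7019 0.2592 0.0849] med z 0.084
   px 131 158 148 174
```

View pics/top0.png

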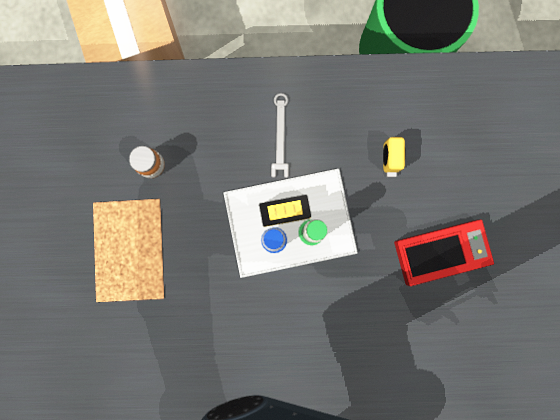

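View pics/side0.png

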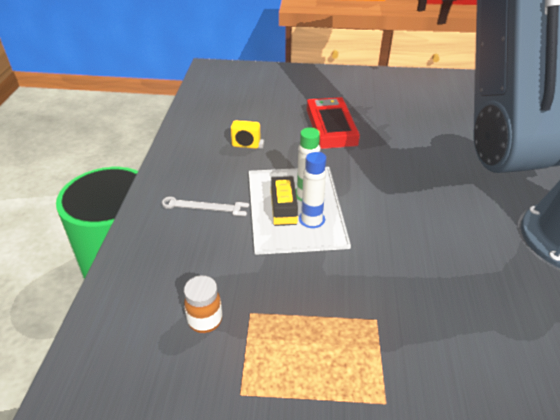

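```bash
cat > meas2.py <<'E'
from h import *
def quad(cam,m,z,n):
    m=cv2.morphologyEx(m.astype(np.uint8),cv2.MORPH_CLOSE,np.ones((5,5)))
    cs,_=cv2.findContours(m,cv2.RETR_EXTERNAL,cv2.CHAIN_APPROX_NONE); c=max(cs,key=cv2.contourArea)[:,0]
    w=np.array([at_z(cam,p,z)[:2]*1000 for p in c.astype(float)],np.float32)
    r=cv2.minAreaRect(w); print(n,"c",np.round(r[0],1),"size",np.round(r[1],1),"ang",round(r[2],1)); return r
def circ(cam,m,z,n):
    m=m.astype(np.uint8); k,l,s,ce=cv2.connectedComponentsWithStats(m); i=1+np.argmax(s[1:,4])
    print(n,"px",np.round(ce[i],1),s[i],"at",np.round(at_z(cam,ce[i],z),4))
def box(shape,a,b,c,d):
    m=np.zeros(shape,bool); m[c:d,a:b]=1; return m
if __name__=="__main__":
    im=np.load("/tmp/top0.npz")["im"]; hsv=cv2.cvtColor(im,cv2.COLOR_BGR2HSV); H,S,V=[hsv[...,i].astype(int) for i in range(3)]; sh=H.shape
    red=((H<8)|(H>172))&(S>150)
    b=box(sh,385,505,210,295)
    quad("top",red&b,.035,"charger outer")
    quad("top",(V<60)&(S<120)&box(sh,405,468,230,280),.036,"dock")
    b=box(sh,255,318,190,228)
    quad("top",((V<70))&b,.055,"battery black"); quad("top",(H>20)&(H<35)&(S>120)&b,.055,"battery yellow")
    quad("top",(H>5)&(H<25)&(S>60)&box(sh,80,175,190,310),.003,"mat")
    circ("top",(H>100)&(H<125)&(S>150)&box(sh,255,295,225,255),.165,"blue cap")
    circ("top",(H>45)&(H<85)&(S>120)&box(sh,297,340,215,250),.165,"green cap")
    cv2.imwrite("pics/crop.png",cv2.resize(im[185:295,220:500],None,fx=2.8,fy=2.8,interpolation=cv2.INTER_CUBIC))
E
python3 meas2.py
```

```text
charger outer c [ 496.1 -367.6] size [100.3 195.9] ang 13.0
dock c [ 490.3 -347.9] size [ 61.  116.3] ang 12.7
battery black c [593.8 -30.2] size [ 49.1 101.8] ang 8.7
battery yellow c [589.3 -26.1] size [41.5 80.3] ang 9.1
mat c [518.5 317.9] size [221.5 151.3] ang 1.8
blue cap px [273.1 238.8] [264 229  19  20 298] at [ 0.5329 -0.0047  0.165 ]
green cap px [316.4 229.8] [307 220  20  20 309] at [ 0.5476 -0.0866  0.165 ]
```

View pics/crop.png

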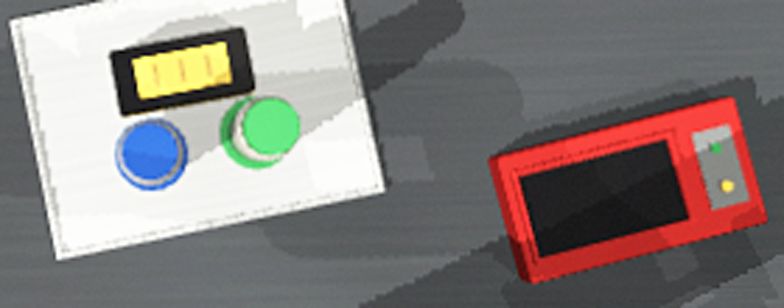

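```bash
python3 -m handwheel '[[0.138,0.283,0,0,0,0.33],[0.138,0.283,0,0,0,0.33],[0.138,0.283,0,0,0,0.33],[0.138,0.283,0,0,0,0.33],[0.138,0.283,0,0,0,0.33],[0.138,0.283,0,0,0,0.33],[0.138,0.283,0,0,0,0.33],[0.138,0.283,0,0,0,0.33]]' 1
python3 -m handwheel '[[0.138,0.282,0,0,0,0.33],[0.138,0.282,0,0,0,0.33],[0.138,0.282,0,0,0,0.33],[0.138,0.282,0,0,0,0.33],[0.138,0.282,0,0,0,0.33],[0.138,0.282,0,0,0,0.33],[0.138,0.282,0,0,0,0.33],[0.138,0.282,0,0,0,0.33]]'
```

```text
time_s: 2.77
position: [0.3951, -0.2827, 0.2476]
tcp_rot: [[0.467, 0.884, -0.0], [0.884, -0.467, 0.002], [0.002, -0.001, -1.0]]
force: [-0.1, 0.4, 0.1]
opening: 0.998
grasp_force: 0.0
time_s: 3.43
position: [0.534, -0.0011, 0.2479]
tcp_rot: [[-0.174, 0.985, 0.002], [0.985, 0.174, 0.001], [0.001, 0.002, -1.0]]
force: [0.1, -0.6, -0.1]
opening: 1.001
grasp_force: 0.0
```

```bash
python3 -m handwheel '[[0,0,-0.02,0,0,0],[0,0,-0.04,0,0,0],[0,0,-0.06,0,0,0],[0,0,-0.08,0,0,0],[0,0,-0.092,0,0,0],[0,0,-0.092,0,0,0],[0,0,-0.092,0,0,0],[0,0,-0.092,0,0,0]]'
python3 -m handwheel '[[0,0,0,0,0,0],[0,0,0,0,0,0],[0,0,0,0,0,0],[0,0,0,0,0,0],[0,0,0,0,0,0],[0,0,0,0,0,0],[0,0,0,0,0,0],[0,0,0,0,0,0]]' -1
```

```text
time_s: 4.1
position: [0.5332, -0.0051, 0.1563]
tcp_rot: [[-0.171, 0.985, 0.002], [0.985, 0.171, -0.0], [-0.001, 0.001, -1.0]]
force: [0.4, 0.5, 0.6]
opening: 0.999
grasp_force: 0.0
time_s: 4.77
position: [0.5324, -0.0049, 0.1555]
tcp_rot: [[-0.171, 0.985, -0.0], [0.985, 0.171, 0.0], [0.0, -0.0, -1.0]]
force: [0.1, -1.3, 0.2]
opening: 0.476
grasp_force: 1.7
```

```bash
python3 -m handwheel '[[0,0,0,0,0,0],[0,0,0,0,0,0],[0,0,0,0,0,0],[0,0,0.005,0,0,0],[0,0,0.015,0,0,0],[0,0,0.03,0,0,0],[0,0,0.045,0,0,0],[0,0,0.06,0,0,0]]'
```

```text
time_s: 5.43
position: [0.5324, -0.0049, 0.2167]
tcp_rot: [[-0.171, 0.985, 0.0], [0.985, 0.171, 0.0], [0.0, 0.0, -1.0]]
force: [0.6, -0.2, -2.5]
opening: 0.454
grasp_force: 27.6
```

```bash
python3 -m handwheel '[[0.002,0.015,0,0,0,0],[0.006,0.045,0,0,0,0],[0.01,0.085,0,0,0,0],[0.015,0.13,0,0,0,0],[0.02,0.175,0,0,0,0],[0.026,0.22,0,0,0,0],[0.03,0.26,0,0,0,0],[0.034,0.3,0,0,0,0]]'
python3 -m handwheel '[[0.003,0.02,0,0,0,0],[0.0035,0.03,0,0,0,0],[0.0035,0.03,-0.01,0,0,0],[0.0035,0.03,-0.025,0,0,0],[0.0035,0.03,-0.04,0,0,0],[0.0035,0.03,-0.05,0,0,0],[0.0035,0.03,-0.055,0,0,0],[0.0035,0.03,-0.058,0,0,0]]'
python3 -m handwheel '[[0,0,-0.001,0,0,0],[0,0,-0.002,0,0,0],[0,0,-0.003,0,0,0],[0,0,-0.0035,0,0,0],[0,0,-0.0035,0,0,0],[0,0,-0.0035,0,0,0],[0,0,-0.0035,0,0,0],[0,0,-0.0035,0,0,0]]'
```

```text
time_s: 6.1
position: [0.5655, 0.2892, 0.2163]
tcp_rot: [[-0.171, 0.985, 0.0], [0.985, 0.171, 0.0], [-0.0, 0.0, -1.0]]
force: [1.2, -0.4, -2.4]
opening: 0.451
grasp_force: 27.6
time_s: 6.77
position: [0.5687, 0.3155, 0.1564]
tcp_rot: [[-0.17, 0.985, -0.002], [0.985, 0.17, -0.001], [-0.001, -0.002, -1.0]]
force: [0.4, 0.6, -3.1]
opening: 0.457
grasp_force: 27.6
time_s: 7.43
position: [0.5692, 0.3172, 0.1542]
tcp_rot: [[-0.171, 0.985, 0.0], [0.985, 0.171, 0.0], [0.0, 0.0, -1.0]]
force: [-1.2, 0.8, -2.5]
opening: 0.454
grasp_force: 27.6
```

```bash
python3 -m handwheel '[[0,0,-0.0005,0,0,0],[0,0,-0.001,0,0,0],[0,0,-0.001,0,0,0],[0,0,-0.0015,0,0,0],[0,0,-0.0015,0,0,0],[0,0,-0.0015,0,0,0],[0,0,-0.0015,0,0,0],[0,0,-0.0015,0,0,0]]'
```

```text
time_s: 8.1
position: [0.5695, 0.3174, 0.1535]
tcp_rot: [[-0.171, 0.985, 0.001], [0.985, 0.171, 0.001], [0.0, 0.001, -1.0]]
force: [-1.1, -0.7, 5.9]
opening: 0.457
grasp_force: 29.1
```

```bash
python3 -m handwheel '[[0,0,0,0,0,0],[0,0,0,0,0,0],[0,0,0,0,0,0],[0,0,0,0,0,0],[0,0,0,0,0,0],[0,0,0,0,0,0],[0,0,0.005,0,0,0],[0,0,0.02,0,0,0]]' 1
python3 -m handwheel '[[0,0,0.03,0,0,0],[0,0,0.06,0,0,0],[0,-0.02,0.072,0,0,0],[-0.003,-0.06,0.072,0,0,0],[-0.006,-0.1,0.072,0,0,0],[-0.008,-0.14,0.072,0,0,0],[-0.01,-0.18,0.072,0,0,0],[-0.012,-0.22,0.072,0,0,0]]'
python3 -m handwheel '[[-0.002,-0.04,0,0,0,0],[-0.004,-0.08,0,0,0,0],[-0.006,-0.12,0,0,0,0],[-0.008,-0.15,0,0,0,0],[-0.01,-0.175,0,0,0,0],[-0.01,-0.183,0,0,0,0],[-0.01,-0.183,0,0,0,0],[-0.01,-0.183,0,0,0,0]]'
```

```text
time_s: 8.77
position: [0.5676, 0.3164, 0.1705]
tcp_rot: [[-0.171, 0.985, -0.005], [0.985, 0.171, -0.002], [-0.001, -0.005, -1.0]]
force: [0.5, -0.2, -1.4]
opening: 0.953
grasp_force: 0.0
time_s: 9.43
position: [0.5568, 0.0955, 0.2451]
tcp_rot: [[-0.172, 0.985, 0.001], [0.985, 0.172, -0.0], [-0.0, 0.001, -1.0]]
force: [1.0, -0.7, 0.1]
opening: 0.999
grasp_force: 0.0
time_s: 10.1
position: [0.5471, -0.0855, 0.2447]
tcp_rot: [[-0.17, 0.985, 0.0], [0.985, 0.17, 0.001], [0.001, 0.0, -1.0]]
force: [-0.2, -0.6, 0.5]
opening: 1.004
grasp_force: 0.0
```

```bash
python3 - <<'E'
from meas2 import *
im,d=cams.capture("side"); cv2.imwrite("pics/side1.png",im)
print(bot.read_state()["position"])
E
```

```text
[ 0.54706685 -0.08477665  0.24462688]
```

View pics/side1.png

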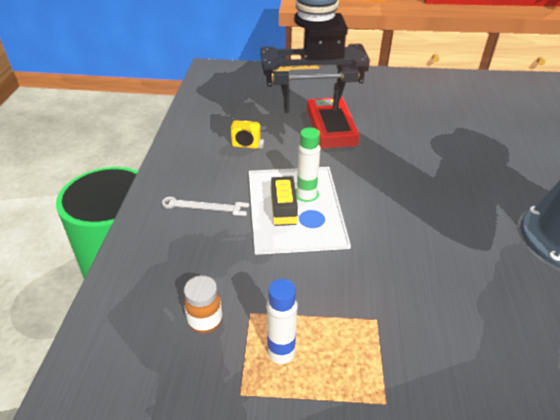

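```bash
python3 -m handwheel '[[0,-0.002,-0.02,0,0,0],[0,-0.002,-0.04,0,0,0],[0,-0.002,-0.06,0,0,0],[0,-0.002,-0.08,0,0,0],[0,-0.002,-0.088,0,0,0],[0,-0.002,-0.088,0,0,0],[0,-0.002,-0.088,0,0,0],[0,-0.002,-0.088,0,0,0]]'
python3 -m handwheel '[[0,0,0,0,0,0],[0,0,0,0,0,0],[0,0,0,0,0,0],[0,0,0,0,0,0],[0,0,0,0,0,0],[0,0,0,0,0,0],[0,0,0,0,0,0],[0,0,0,0,0,0]]' -1
python3 -m handwheel '[[0,0,0,0,0,0],[0,0,0,0,0,0],[0,0,0,0,0,0],[0,0,0.005,0,0,0],[0,0,0.015,0,0,0],[0,0,0.03,0,0,0],[0,0,0.045,0,0,0],[0,0,0.06,0,0,0]]'
```

```text
time_s: 10.82
position: [0.5481, -0.0875, 0.1576]
tcp_rot: [[-0.172, 0.985, 0.002], [0.985, 0.172, -0.001], [-0.001, 0.002, -1.0]]
force: [-0.4, 0.1, 0.5]
opening: 1.003
grasp_force: 0.0
time_s: 11.48
position: [0.5471, -0.088, 0.1565]
tcp_rot: [[-0.171, 0.985, -0.0], [0.985, 0.171, 0.0], [0.0, -0.0, -1.0]]
force: [0.8, 0.6, -0.2]
opening: 0.473
grasp_force: 0.3
time_s: 12.15
position: [0.547, -0.0878, 0.2176]
tcp_rot: [[-0.171, 0.985, -0.0], [0.985, 0.171, 0.0], [0.0, -0.0, -1.0]]
force: [-0.2, 0.8, -2.9]
opening: 0.446
grasp_force: 27.6
```

```bash
python3 -m handwheel '[[-0.004,0.015,0,0,0,0],[-0.01,0.045,0,0,0,0],[-0.018,0.08,0,0,0,0],[-0.027,0.12,0,0,0,0],[-0.036,0.16,0,0,0,0],[-0.044,0.2,0,0,0,0],[-0.053,0.24,0,0,0,0],[-0.062,0.28,0,0,0,0]]'
python3 -m handwheel '[[-0.009,0.04,0,0,0,0],[-0.016,0.075,0,0,0,0],[-0.021,0.1,0,0,0,0],[-0.025,0.115,0,0,0,0],[-0.025,0.123,0,0,0,0],[-0.025,0.123,-0.015,0,0,0],[-0.025,0.123,-0.03,0,0,0],[-0.025,0.123,-0.045,0,0,0]]'
python3 -m handwheel '[[0,0,-0.008,0,0,0],[0,0,-0.013,0,0,0],[0,0,-0.015,0,0,0],[0,0,-0.016,0,0,0],[0,0,-0.017,0,0,0],[0,0,-0.0175,0,0,0],[0,0,-0.0175,0,0,0],[0,0,-0.0175,0,0,0]]'
```

```text
time_s: 12.82
position: [0.4832, 0.1945, 0.2164]
tcp_rot: [[-0.171, 0.985, -0.001], [0.985, 0.171, 0.0], [0.001, -0.001, -1.0]]
force: [0.9, -0.2, -3.2]
opening: 0.441
grasp_force: 27.8
time_s: 13.48
position: [0.4596, 0.3152, 0.1711]
tcp_rot: [[-0.172, 0.985, 0.0], [0.985, 0.172, -0.0], [-0.0, -0.0, -1.0]]
force: [-0.3, 0.2, -2.6]
opening: 0.447
grasp_force: 27.8
time_s: 14.15
position: [0.4604, 0.3152, 0.1545]
tcp_rot: [[-0.171, 0.985, 0.001], [0.985, 0.171, 0.0], [0.0, 0.001, -1.0]]
force: [0.1, -0.3, -3.2]
opening: 0.447
grasp_force: 27.8
```

```bash
python3 -m handwheel '[[0,0,-0.0005,0,0,0],[0,0,-0.001,0,0,0],[0,0,-0.001,0,0,0],[0,0,-0.001,0,0,0],[0,0,-0.001,0,0,0],[0,0,-0.001,0,0,0],[0,0,-0.001,0,0,0],[0,0,-0.001,0,0,0]]'
python3 -m handwheel '[[0,0,0,0,0,0],[0,0,0,0,0,0],[0,0,0,0,0,0],[0,0,0,0,0,0],[0,0,0,0,0,0],[0,0,0,0,0,0],[0,0,0.005,0,0,0],[0,0,0.02,0,0,0]]' 1
python3 -m handwheel '[[0,0,0.03,0,0,0],[0,0,0.06,0,0,0],[0,0,0.075,0,0,0],[0,0,0.075,0,0,0],[0,0,0.075,0,0,0],[0,0,0.075,0,0,0],[0,0,0.075,0,0,0],[0,0,0.075,0,0,0]]'
cat > m3.py <<'E'
from meas2 import *
im,d=cams.capture("top"); cv2.imwrite("pics/top3.png",im)
hsv=cv2.cvtColor(im,cv2.COLOR_BGR2HSV); H,S,V=[hsv[...,i].astype(int) for i in range(3)]; sh=H.shape
b=box(sh,255,318,190,228)
quad("top",(V<70)&b,.055,"battery black"); quad("top",(H>20)&(H<35)&(S>120)&b,.055,"battery yellow")
circ("top",(H>100)&(H<125)&(S>120)&box(sh,245,305,215,270),.005,"blue pad")
circ("top",(H>45)&(H<85)&(S>90)&box(sh,290,345,210,260),.005,"green pad")
quad("top",(V<60)&(S<120)&box(sh,405,468,230,280),.036,"dock")
cv2.imwrite("pics/top3c.png",cv2.resize(im[160:310,60:360],None,fx=2.6,fy=2.6,interpolation=cv2.INTER_CUBIC))
print(bot.read_state()["position"])
E
python3 m3.py
```

```text
time_s: 14.82
position: [0.4607, 0.3153, 0.1544]
tcp_rot: [[-0.171, 0.985, 0.002], [0.985, 0.171, 0.001], [0.0, 0.002, -1.0]]
force: [-0.9, -1.0, 4.6]
opening: 0.446
grasp_force: 28.9
time_s: 15.48
position: [0.4587, 0.3144, 0.1715]
tcp_rot: [[-0.171, 0.985, -0.005], [0.985, 0.171, -0.002], [-0.001, -0.005, -1.0]]
force: [0.0, 0.1, -0.4]
opening: 0.951
grasp_force: 0.0
time_s: 16.15
position: [0.4594, 0.3147, 0.2465]
tcp_rot: [[-0.171, 0.985, -0.003], [0.985, 0.171, -0.001], [-0.001, -0.003, -1.0]]
force: [0.1, -0.1, 0.4]
opening: 1.002
grasp_force: 0.0
battery black c [594.  -29.5] size [ 49.1 102. ] ang 9.3
battery yellow c [589.8 -29.6] size [41.5 79.2] ang 9.2
blue pad px [273.8 239.8] [262 228  25  25 498] at [ 0.5328 -0.0049  0.005 ]
green pad px [311.1 232.1] [299 220  25  25 497] at [ 0.5476 -0.0873  0.005 ]
dock c [ 490.4 -348. ] size [ 61.  116.8] ang 12.7
[0.4595274  0.31481489 0.24670139]
```

View pics/top3c.png

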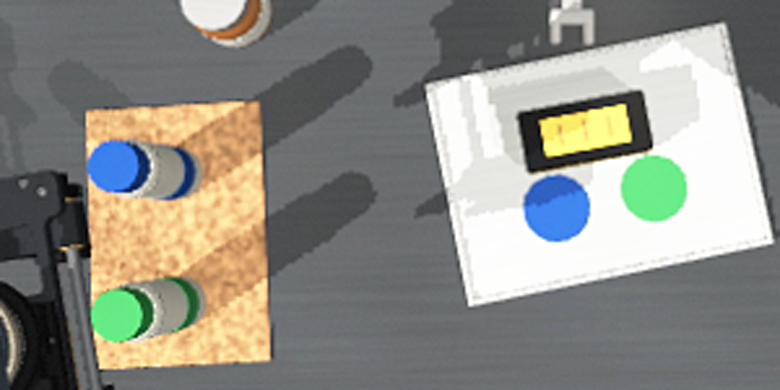

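```bash
python3 -m handwheel '[[0.008,-0.02,0,0,0,0],[0.02,-0.05,0,0,0,0],[0.033,-0.085,0,0,0,0],[0.047,-0.12,0,0,0,0],[0.06,-0.155,0,0,0,0],[0.074,-0.19,0,0,0,0],[0.088,-0.225,0,0,0,0],[0.1,-0.26,0,0,0,0]]'
python3 -m handwheel '[[0.014,-0.035,0,0,0,-0.004],[0.025,-0.065,0,0,0,-0.004],[0.032,-0.08,0,0,0,-0.004],[0.0345,-0.0845,0,0,0,-0.004],[0.0345,-0.0845,0,0,0,-0.004],[0.0345,-0.0845,0,0,0,-0.004],[0.0345,-0.0845,0,0,0,-0.004],[0.0345,-0.0845,0,0,0,-0.004]]'
```

```text
time_s: 16.87
position: [0.5606, 0.0533, 0.2473]
tcp_rot: [[-0.171, 0.985, -0.001], [0.985, 0.171, 0.0], [0.0, -0.001, -1.0]]
force: [0.7, 0.5, -0.2]
opening: 1.003
grasp_force: 0.0
time_s: 17.53
position: [0.5939, -0.0274, 0.248]
tcp_rot: [[-0.166, 0.986, -0.001], [0.986, 0.166, 0.001], [0.001, -0.001, -1.0]]
force: [0.6, 0.4, 0.3]
opening: 0.996
grasp_force: 0.0
```

```bash
python3 -m handwheel '[[0,0,-0.02,0,0,0],[0,0,-0.05,0,0,0],[0,0,-0.08,0,0,0],[0,0,-0.11,0,0,0],[0,0,-0.13,0,0,0],[0,0,-0.14,0,0,0],[0,0,-0.15,0,0,0],[0,0,-0.15,0,0,0]]'
python3 -m handwheel '[[0,0,-0.01,0,0,0],[0,0,-0.02,0,0,0],[0,0,-0.03,0,0,0],[0,0,-0.04,0,0,0],[0,0,-0.047,0,0,0],[0,0,-0.052,0,0,0],[0,0,-0.052,0,0,0],[0,0,-0.052,0,0,0]]'
python3 -m handwheel '[[0,0,0,0,0,0],[0,0,0,0,0,0],[0,0,0,0,0,0],[0,0,0,0,0,0],[0,0,0,0,0,0],[0,0,0,0,0,0],[0,0,0,0,0,0],[0,0,0,0,0,0]]' -1
```

```text
time_s: 18.2
position: [0.5939, -0.0286, 0.0968]
tcp_rot: [[-0.164, 0.986, -0.002], [0.986, 0.164, 0.001], [0.001, -0.002, -1.0]]
force: [0.3, -0.3, 1.1]
opening: 0.998
grasp_force: 0.0
time_s: 18.87
position: [0.5945, -0.0294, 0.0457]
tcp_rot: [[-0.163, 0.987, -0.001], [0.987, 0.163, 0.0], [0.0, -0.001, -1.0]]
force: [-0.0, 0.0, 0.4]
opening: 0.998
grasp_force: 0.0
time_s: 19.53
position: [0.5943, -0.0294, 0.0462]
tcp_rot: [[-0.163, 0.987, -0.001], [0.987, 0.163, -0.0], [0.0, -0.001, -1.0]]
force: [-1.2, -0.1, 1.9]
opening: 0.569
grasp_force: 30.0
```

```bash
python3 -m handwheel '[[0,0,0,0,0,0],[0,0,0.003,0,0,0],[0,0,0.01,0,0,0],[0,0,0.02,0,0,0],[0,0,0.035,0,0,0],[0,0,0.055,0,0,0],[0,0,0.075,0,0,0],[0,0,0.09,0,0,0]]'
python3 -m handwheel '[[-0.004,-0.012,0.005,0,0,0.03],[-0.012,-0.036,0.01,0,0,0.03],[-0.022,-0.068,0.01,0,0,0.03],[-0.034,-0.104,0.01,0,0,0.03],[-0.046,-0.14,0.01,0,0,0.03],[-0.058,-0.176,0.01,0,0,0.03],[-0.07,-0.212,0.01,0,0,0.03],[-0.08,-0.245,0.01,0,0,0.03]]'
python3 -m handwheel '[[-0.01,-0.03,0,0,0,0],[-0.018,-0.054,0,0,0,0],[-0.022,-0.067,0,0,0,0],[-0.024,-0.073,0,0,0,0],[-0.024,-0.073,0,0,0,0],[-0.024,-0.073,0,0,0,0],[-0.024,-0.073,0,0,0,0],[-0.024,-0.073,0,0,0,0]]'
```

```text
time_s: 20.2
position: [0.5951, -0.0294, 0.1381]
tcp_rot: [[-0.163, 0.987, 0.002], [0.987, 0.163, -0.0], [-0.001, 0.002, -1.0]]
force: [0.4, -0.3, -5.1]
opening: 0.573
grasp_force: 30.0
time_s: 20.87
position: [0.5136, -0.2763, 0.1468]
tcp_rot: [[-0.222, 0.975, 0.0], [0.975, 0.222, -0.0], [-0.001, 0.0, -1.0]]
force: [0.6, -0.1, -3.8]
opening: 0.572
grasp_force: 30.0
time_s: 21.53
position: [0.4911, -0.3455, 0.146]
tcp_rot: [[-0.224, 0.975, -0.001], [0.975, 0.224, 0.001], [0.001, -0.0, -1.0]]
force: [0.3, -0.0, -3.8]
opening: 0.573
grasp_force: 30.0
```

```bash
python3 -m handwheel '[[0,0,-0.01,0,0,0],[0,0,-0.025,0,0,0],[0,0,-0.04,0,0,0],[0,0,-0.05,0,0,0],[0,0,-0.056,0,0,0],[0,0,-0.06,0,0,0],[0,0,-0.06,0,0,0],[0,0,-0.06,0,0,0]]'
python3 - <<'E'
from h import *
im,d=cams.capture("side"); t,_=cams.capture("top")
a=cv2.resize(im[60:180,270:430],(560,420),interpolation=cv2.INTER_CUBIC); cv2.imwrite("pics/dockc.png",a)
cv2.imwrite("pics/dockt.png",cv2.resize(t[200:320,370:530],(560,420),interpolation=cv2.INTER_CUBIC))
print(bot.read_state()["position"])
E
```

```text
time_s: 22.2
position: [0.4909, -0.3475, 0.0861]
tcp_rot: [[-0.222, 0.975, 0.0], [0.975, 0.222, -0.0], [-0.0, 0.0, -1.0]]
force: [-0.4, 0.1, -3.8]
opening: 0.57
grasp_force: 30.0
[ 0.49112861 -0.34784235  0.08671836]
```

View pics/dockc.png

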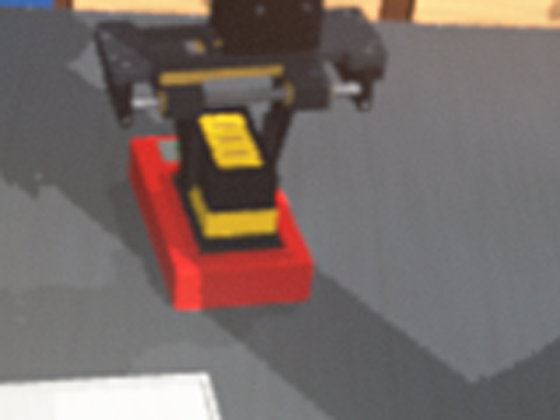

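View pics/dockt.png

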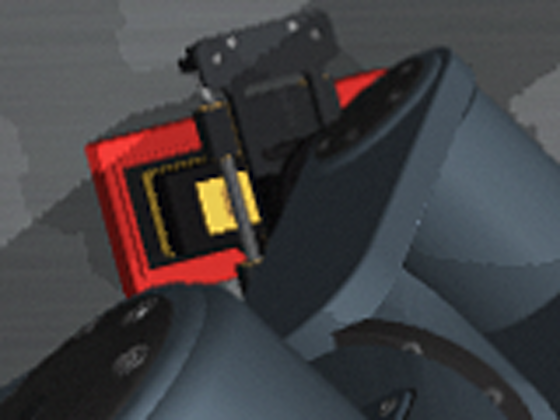

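```bash
python3 -m handwheel '[[0,0,-0.002,0,0,0],[0,0,-0.004,0,0,0],[0,0,-0.005,0,0,0],[0,0,-0.006,0,0,0],[0,0,-0.007,0,0,0],[0,0,-0.0075,0,0,0],[0,0,-0.0075,0,0,0],[0,0,-0.0075,0,0,0]]'
```

```text
time_s: 22.97
position: [0.4907, -0.3474, 0.0785]
tcp_rot: [[-0.222, 0.975, -0.0], [0.975, 0.222, 0.0], [0.0, -0.0, -1.0]]
force: [-0.3, 1.1, -4.6]
opening: 0.571
grasp_force: 30.0
```

```bash
python3 -m handwheel '[[0,0,-0.0005,0,0,0],[0,0,-0.001,0,0,0],[0,0,-0.001,0,0,0],[0,0,-0.001,0,0,0],[0,0,-0.001,0,0,0],[0,0,-0.001,0,0,0],[0,0,-0.001,0,0,0],[0,0,-0.001,0,0,0]]'
```

```text
time_s: 23.63
position: [0.4908, -0.3475, 0.0781]
tcp_rot: [[-0.222, 0.975, 0.0], [0.975, 0.222, -0.0], [-0.0, 0.0, -1.0]]
force: [-1.6, 1.0, 5.6]
opening: 0.57
grasp_force: 30.0
```

```bash
python3 -m handwheel '[[0,0,0,0,0,0],[0,0,0,0,0,0],[0,0,0,0,0,0],[0,0,0,0,0,0],[0,0,0,0,0,0],[0,0,0,0,0,0],[0,0,0.003,0,0,0],[0,0,0.01,0,0,0]]' 1
python3 -m handwheel '[[0,0,0.02,0,0,0],[0,0,0.045,0,0,0],[0,0,0.08,0,0,0],[0,0,0.11,0,0,0],[0,0,0.14,0,0,0],[0,0.02,0.162,0,0,0],[-0.002,0.05,0.162,0,0,0],[-0.004,0.09,0.162,0,0,0]]'
python3 -m handwheel '[[-0.002,0.04,0,0,0,-0.026],[-0.004,0.08,0,0,0,-0.026],[-0.006,0.12,0,0,0,-0.026],[-0.008,0.16,0,0,0,-0.026],[-0.01,0.2,0,0,0,-0.026],[-0.012,0.24,0,0,0,-0.026],[-0.014,0.28,0,0,0,-0.026],[-0.016,0.32,0,0,0,-0.026]]'
python3 -m handwheel '[[-0.002,0.04,0,0,0,0],[-0.004,0.08,0,0,0,0],[-0.006,0.12,0,0,0,0],[-0.008,0.16,0,0,0,0],[-0.01,0.2,0,0,0,0],[-0.01,0.23,0,0,0,0],[-0.01,0.245,0,0,0,0],[-0.01,0.245,0,0,0,0]]'
python3 - <<'E'
from meas2 import *
im,d=cams.capture("top")
hsv=cv2.cvtColor(im,cv2.COLOR_BGR2HSV); H,S,V=[hsv[...,i].astype(int) for i in range(3)]; sh=H.shape
quad("top",(H>20)&(H<35)&(S>120)&box(sh,405,468,230,275),.087,"battery yellow")
quad("top",(V<60)&(S<120)&box(sh,405,468,225,280),.087,"battery black@087")
cv2.imwrite("pics/dock5.png",cv2.resize(im[205:300,385:510],None,fx=5,fy=5,interpolation=cv2.INTER_CUBIC))
print(bot.read_state()["position"])
E
```

```text
time_s: 24.3
position: [0.4901, -0.3469, 0.087]
tcp_rot: [[-0.222, 0.975, -0.001], [0.975, 0.222, 0.002], [0.002, -0.001, -1.0]]
force: [0.4, 0.9, 0.6]
opening: 0.993
grasp_force: 0.0
time_s: 24.97
position: [0.488, -0.2595, 0.2525]
tcp_rot: [[-0.219, 0.976, 0.006], [0.976, 0.219, -0.005], [-0.007, 0.005, -1.0]]
force: [0.7, 0.8, 0.9]
opening: 1.001
grasp_force: 0.0
time_s: 25.63
position: [0.4702, 0.0644, 0.2504]
tcp_rot: [[-0.171, 0.985, 0.001], [0.985, 0.171, -0.0], [-0.0, 0.001, -1.0]]
force: [1.4, -0.0, -0.4]
opening: 1.001
grasp_force: 0.0
time_s: 26.3
position: [0.4604, 0.311, 0.2503]
tcp_rot: [[-0.175, 0.984, 0.002], [0.984, 0.175, 0.002], [0.002, 0.002, -1.0]]
force: [0.6, -0.2, 0.1]
opening: 1.0
grasp_force: 0.0
battery yellow c [ 493.2 -334.3] size [ 51.7 102.9] ang 13.6
battery black@087 c [ 492.8 -336.8] size [ 58.1 120.8] ang 12.7
[0.46024565 0.30900601 0.25001357]
```

View pics/dock5.png

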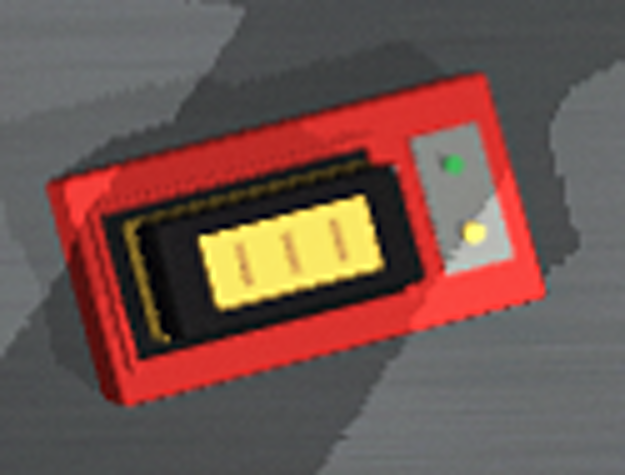

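```bash
python3 -m handwheel '[[0,0.006,-0.01,0,0,0],[0,0.006,-0.03,0,0,0],[0,0.006,-0.05,0,0,0],[0,0.006,-0.07,0,0,0],[0,0.006,-0.085,0,0,0],[0,0.006,-0.095,0,0,0],[0,0.006,-0.095,0,0,0],[0,0.006,-0.095,0,0,0]]'
python3 -m handwheel '[[0,0,0,0,0,0],[0,0,0,0,0,0],[0,0,0,0,0,0],[0,0,0,0,0,0],[0,0,0,0,0,0],[0,0,0,0,0,0],[0,0,0,0,0,0],[0,0,0,0,0,0]]' -1
python3 -m handwheel '[[0,0,0,0,0,0],[0,0,0,0,0,0],[0,0,0,0,0,0],[0,0,0.005,0,0,0],[0,0,0.015,0,0,0],[0,0,0.03,0,0,0],[0,0,0.045,0,0,0],[0,0,0.06,0,0,0]]'
```

```text
time_s: 27.02
position: [0.4607, 0.3128, 0.1542]
tcp_rot: [[-0.17, 0.985, -0.001], [0.985, 0.17, -0.001], [-0.0, -0.001, -1.0]]
force: [1.0, -0.5, 0.1]
opening: 1.002
grasp_force: 0.0
time_s: 27.68
position: [0.4607, 0.3137, 0.1546]
tcp_rot: [[-0.171, 0.985, 0.0], [0.985, 0.171, 0.0], [0.0, 0.0, -1.0]]
force: [-0.8, -0.1, 0.2]
opening: 0.478
grasp_force: 0.0
time_s: 28.35
position: [0.4603, 0.3134, 0.2155]
tcp_rot: [[-0.171, 0.985, -0.001], [0.985, 0.171, -0.0], [-0.0, -0.001, -1.0]]
force: [0.1, 0.2, -2.9]
opening: 0.447
grasp_force: 27.5
```

```bash
python3 -m handwheel '[[0.004,-0.015,0,0,0,0],[0.01,-0.045,0,0,0,0],[0.018,-0.08,0,0,0,0],[0.026,-0.115,0,0,0,0],[0.034,-0.15,0,0,0,0],[0.042,-0.185,0,0,0,0],[0.05,-0.22,0,0,0,0],[0.058,-0.255,0,0,0,0]]'
python3 -m handwheel '[[0.008,-0.035,0,0,0,0],[0.016,-0.07,0,0,0,0],[0.022,-0.1,0,0,0,0],[0.026,-0.125,0,0,0,0],[0.029,-0.14,0,0,0,0],[0.029,-0.147,0,0,0,0],[0.029,-0.147,0,0,0,0],[0.029,-0.147,0,0,0,0]]'
python3 -m handwheel '[[0,0,-0.01,0,0,0],[0,0,-0.025,0,0,0],[0,0,-0.04,0,0,0],[0,0,-0.048,0,0,0],[0,0,-0.052,0,0,0],[0,0,-0.054,0,0,0],[0,0,-0.054,0,0,0],[0,0,-0.054,0,0,0]]'
```

```text
time_s: 29.02
position: [0.5186, 0.057, 0.2152]
tcp_rot: [[-0.171, 0.985, 0.0], [0.985, 0.171, 0.0], [0.0, 0.0, -1.0]]
force: [0.1, 0.7, -3.0]
opening: 0.445
grasp_force: 27.9
time_s: 29.68
position: [0.5469, -0.0873, 0.2145]
tcp_rot: [[-0.171, 0.985, -0.001], [0.985, 0.171, 0.001], [0.002, -0.001, -1.0]]
force: [-0.2, -0.1, -2.6]
opening: 0.445
grasp_force: 27.8
time_s: 30.35
position: [0.5481, -0.0883, 0.161]
tcp_rot: [[-0.172, 0.985, 0.001], [0.985, 0.172, -0.0], [-0.0, 0.001, -1.0]]
force: [0.6, -0.6, -3.1]
opening: 0.445
grasp_force: 27.8
```

```bash
python3 -m handwheel '[[0,0,-0.001,0,0,0],[0,0,-0.002,0,0,0],[0,0,-0.003,0,0,0],[0,0,-0.0035,0,0,0],[0,0,-0.004,0,0,0],[0,0,-0.0045,0,0,0],[0,0,-0.0045,0,0,0],[0,0,-0.0045,0,0,0]]'
```

```text
time_s: 31.02
position: [0.5479, -0.0884, 0.1567]
tcp_rot: [[-0.171, 0.985, 0.001], [0.985, 0.171, -0.0], [-0.0, 0.001, -1.0]]
force: [-1.7, 0.4, 4.3]
opening: 0.447
grasp_force: 28.5
```

```bash
python3 -m handwheel '[[0,0,0,0,0,0],[0,0,0,0,0,0],[0,0,0,0,0,0],[0,0,0,0,0,0],[0,0,0,0,0,0],[0,0,0,0,0,0],[0,0,0.005,0,0,0],[0,0,0.02,0,0,0]]' 1
python3 -m handwheel '[[0,0,0.03,0,0,0],[0,0,0.06,0,0,0],[0,0.02,0.072,0,0,0],[0.003,0.06,0.072,0,0,0],[0.006,0.1,0.072,0,0,0],[0.008,0.14,0.072,0,0,0],[0.01,0.175,0.072,0,0,0],[0.012,0.21,0.072,0,0,0]]'
python3 -m handwheel '[[0.002,0.035,0,0,0,0],[0.004,0.07,0,0,0,0],[0.006,0.105,0,0,0,0],[0.008,0.14,0,0,0,0],[0.0095,0.17,0,0,0,0],[0.0095,0.188,0,0,0,0],[0.0095,0.196,0,0,0,0],[0.0095,0.196,0,0,0,0]]'
python3 -m handwheel '[[0,0,-0.01,0,0,0],[0,0,-0.03,0,0,0],[0,0,-0.04,0,0,0],[0,0,-0.04,0,0,0],[0,0,-0.04,0,0,0],[0,0,-0.04,0,0,0],[0,0,-0.04,0,0,0],[0,0,-0.04,0,0,0]]'
python3 -c "from rig import bot;print(bot.read_state()['position'])"
```

```text
time_s: 31.68
position: [0.5462, -0.088, 0.1746]
tcp_rot: [[-0.171, 0.985, -0.005], [0.985, 0.171, 0.002], [0.002, -0.004, -1.0]]
force: [-0.0, -0.6, 0.6]
opening: 0.955
grasp_force: 0.0
time_s: 32.35
position: [0.5594, 0.1235, 0.2486]
tcp_rot: [[-0.171, 0.985, 0.001], [0.985, 0.171, 0.0], [-0.0, 0.001, -1.0]]
force: [1.3, 0.3, -0.9]
opening: 0.999
grasp_force: 0.0
time_s: 33.02
position: [0.5687, 0.3192, 0.248]
tcp_rot: [[-0.174, 0.985, 0.0], [0.985, 0.174, 0.0], [0.0, 0.0, -1.0]]
force: [0.3, -0.2, -0.1]
opening: 0.996
grasp_force: 0.0
time_s: 33.68
position: [0.5698, 0.3176, 0.209]
tcp_rot: [[-0.171, 0.985, 0.002], [0.985, 0.171, 0.001], [0.0, 0.002, -1.0]]
force: [0.4, 0.1, -0.4]
opening: 1.006
grasp_force: 0.0
[0.56978985 0.31755755 0.20904747]
```

Lined up over the blue can; down to 0.1535 and grip.

```bash
python3 -m handwheel '[[0,0,-0.01,0,0,0],[0,0,-0.025,0,0,0],[0,0,-0.04,0,0,0],[0,0,-0.05,0,0,0],[0,0,-0.0545,0,0,0],[0,0,-0.0545,0,0,0],[0,0,-0.0545,0,0,0],[0,0,-0.0545,0,0,0]]'
python3 -m handwheel '[[0,0,0,0,0,0],[0,0,0,0,0,0],[0,0,0,0,0,0],[0,0,0,0,0,0],[0,0,0,0,0,0],[0,0,0,0,0,0],[0,0,0,0,0,0],[0,0,0,0,0,0]]' -1
python3 -m handwheel '[[0,0,0,0,0,0],[0,0,0,0,0,0],[0,0,0,0,0,0],[0,0,0.005,0,0,0],[0,0,0.015,0,0,0],[0,0,0.03,0,0,0],[0,0,0.045,0,0,0],[0,0,0.06,0,0,0]]'
```

```text
time_s: 34.35
position: [0.5698, 0.3178, 0.1543]
tcp_rot: [[-0.171, 0.985, 0.002], [0.985, 0.171, 0.001], [0.0, 0.002, -1.0]]
force: [-0.3, -0.3, 0.3]
opening: 1.001
grasp_force: 0.0
time_s: 35.02
position: [0.5692, 0.3176, 0.1535]
tcp_rot: [[-0.171, 0.985, 0.0], [0.985, 0.171, 0.0], [0.0, 0.0, -1.0]]
force: [0.2, -0.2, 0.8]
opening: 0.477
grasp_force: 1.6
time_s: 35.68
position: [0.5689, 0.3175, 0.2146]
tcp_rot: [[-0.171, 0.985, -0.001], [0.985, 0.171, -0.0], [-0.0, -0.001, -1.0]]
force: [1.0, 0.5, -2.8]
opening: 0.456
grasp_force: 27.6
```

```bash
python3 -m handwheel '[[-0.002,-0.015,0,0,0,0],[-0.005,-0.04,0,0,0,0],[-0.008,-0.07,0,0,0,0],[-0.012,-0.105,0,0,0,0],[-0.016,-0.14,0,0,0,0],[-0.02,-0.175,0,0,0,0],[-0.024,-0.21,0,0,0,0],[-0.028,-0.245,0,0,0,0]]'
python3 -m handwheel '[[-0.003,-0.03,0,0,0,0],[-0.006,-0.055,0,0,0,0],[-0.008,-0.07,0,0,0,0],[-0.0085,-0.0775,0,0,0,0],[-0.0085,-0.0775,0,0,0,0],[-0.0085,-0.0775,0,0,0,0],[-0.0085,-0.0775,0,0,0,0],[-0.0085,-0.0775,0,0,0,0]]'
python3 -m handwheel '[[0,0,-0.01,0,0,0],[0,0,-0.025,0,0,0],[0,0,-0.04,0,0,0],[0,0,-0.048,0,0,0],[0,0,-0.052,0,0,0],[0,0,-0.054,0,0,0],[0,0,-0.054,0,0,0],[0,0,-0.054,0,0,0]]'
python3 -m handwheel '[[0,0,-0.001,0,0,0],[0,0,-0.002,0,0,0],[0,0,-0.003,0,0,0],[0,0,-0.0035,0,0,0],[0,0,-0.004,0,0,0],[0,0,-0.0045,0,0,0],[0,0,-0.0045,0,0,0],[0,0,-0.0045,0,0,0]]'
```

```text
time_s: 36.35
position: [0.5396, 0.0702, 0.2133]
tcp_rot: [[-0.171, 0.985, -0.001], [0.985, 0.171, -0.0], [-0.0, -0.001, -1.0]]
force: [0.1, -0.2, -3.2]
opening: 0.453
grasp_force: 27.6
time_s: 37.02
position: [0.5325, -0.0038, 0.2135]
tcp_rot: [[-0.173, 0.985, -0.0], [0.985, 0.173, 0.0], [0.0, -0.0, -1.0]]
force: [-0.0, 1.1, -2.4]
opening: 0.451
grasp_force: 27.6
time_s: 37.68
position: [0.5331, -0.0049, 0.1599]
tcp_rot: [[-0.171, 0.985, 0.001], [0.985, 0.171, -0.0], [-0.0, 0.001, -1.0]]
force: [-0.3, 0.2, -2.6]
opening: 0.455
grasp_force: 27.6
time_s: 38.35
position: [0.5329, -0.0049, 0.1556]
tcp_rot: [[-0.171, 0.985, 0.001], [0.985, 0.171, -0.0], [-0.0, 0.001, -1.0]]
force: [-0.4, 1.4, 2.3]
opening: 0.453
grasp_force: 28.6
```

Contact at the expected height; release, rise and back off to the mat side, then look.

```bash
python3 -m handwheel '[[0,0,0,0,0,0],[0,0,0,0,0,0],[0,0,0,0,0,0],[0,0,0,0,0,0],[0,0,0,0,0,0],[0,0,0,0,0,0],[0,0,0.005,0,0,0],[0,0,0.02,0,0,0]]' 1
python3 -m handwheel '[[0,0,0.03,0,0,0],[0,0,0.06,0,0,0],[0,0.02,0.08,0,0,0],[0,0.05,0.08,0,0,0],[0,0.085,0.08,0,0,0],[0,0.12,0.08,0,0,0],[0,0.155,0.08,0,0,0],[0,0.19,0.08,0,0,0]]'
python3 -m handwheel '[[0,0.03,0,0,0,0],[0,0.06,0,0,0,0],[0,0.08,0,0,0,0],[0,0.09,0,0,0,0],[0,0.09,0,0,0,0],[0,0.09,0,0,0,0],[0,0.09,0,0,0,0],[0,0.09,0,0,0,0]]'
python3 - <<'E'
from meas2 import *
im,d=cams.capture("top"); s,_=cams.capture("side")
hsv=cv2.cvtColor(im,cv2.COLOR_BGR2HSV); H,S,V=[hsv[...,i].astype(int) for i in range(3)]; sh=H.shape
circ("top",(H>100)&(H<125)&(S>150)&box(sh,255,295,225,255),.165,"blue cap")
circ("top",(H>45)&(H<85)&(S>120)&box(sh,297,340,215,250),.165,"green cap")
cv2.imwrite("pics/end.png",cv2.resize(im[120:300,190:510],None,fx=2.4,fy=2.4,interpolation=cv2.INTER_CUBIC)); cv2.imwrite("pics/ends.png",s)
E
```

```text
time_s: 39.02
position: [0.5312, -0.0047, 0.1737]
tcp_rot: [[-0.171, 0.985, -0.005], [0.985, 0.171, 0.001], [0.002, -0.004, -1.0]]
force: [0.4, 0.6, -0.4]
opening: 0.954
grasp_force: 0.0
time_s: 39.68
position: [0.5324, 0.1866, 0.2556]
tcp_rot: [[-0.171, 0.985, 0.001], [0.985, 0.171, 0.0], [-0.0, 0.001, -1.0]]
force: [1.2, 0.1, 0.6]
opening: 0.997
grasp_force: 0.0
time_s: 40.35
position: [0.5328, 0.2736, 0.2551]
tcp_rot: [[-0.169, 0.986, -0.0], [0.986, 0.169, -0.001], [-0.0, -0.0, -1.0]]
force: [0.5, 0.3, -0.7]
opening: 1.001
grasp_force: 0.0
blue cap px [271.9 238.5] [263 229  19  20 296] at [ 0.5335 -0.0024  0.165 ]
green cap px [314.8 229.6] [305 220  20  20 306] at [ 0.5481 -0.0836  0.165 ]
```

View pics/end.png

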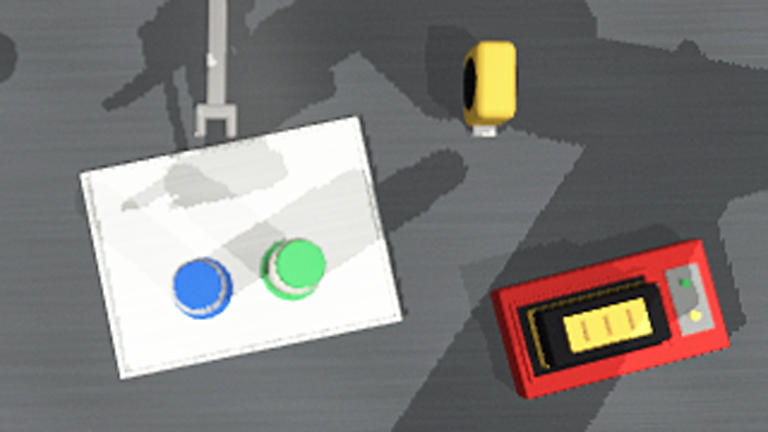

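View pics/ends.png

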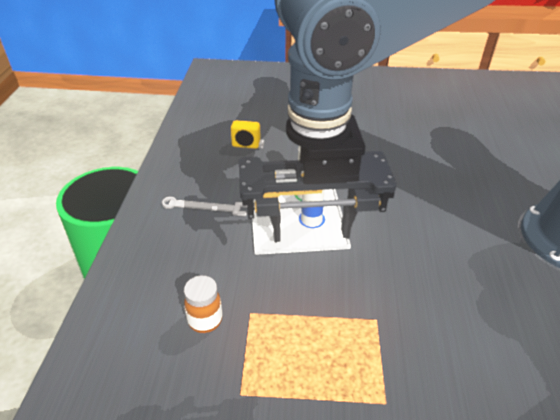

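The end pictures show both cans upright on their own pads: blue cap at (200,287) and green cap at (297,265) in the crop, each within about 4 mm of its start position. The battery lies inside the dock lip at (608,325), and the tape measure, spanner and jar have not moved.

```bash
python3 -c "from rig import bot;print(bot.hand_in())"
```

```text
the job is handed in; nothing more can be done
None
```

The job is handed in (no verdict was returned): the battery is seated in the charger's dock, both cans stand on the pads of their own colours, and the tape measure, spanner and jar look unmoved.

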